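Hang the yellow lift-off door on the figure-drying cabinet

TASK

Hang the yellow door back on the small drying cabinet: lift it out of its wooden stand and lower both of its hinge knuckles onto the cabinet's two upright pins, closed across the front, keeping hold of it until it stands fully down on the wooden sill. Then let go. Leave the blue door, which belongs to another cabinet, standing in its own stand.

Things in the scene. Friction and masses are not known exactly. Their poses are not given: they have to be found in the camera images.
- yellow_door: Yellow-framed door, clear pane, 0.3 kg, upright in a plywood stand (either one). Panel 168 long, 14 thick, 140 mm high. Origin: on the vertical axis of its two steel knuckles, level with the lower edge. z up; panel along -x, x -22 to -190 mm; y normal to it. Knuckles: tubes, outside 34, bore 28, height 14 mm, at z 20-34 and 105-119 mm. In the stand: lower edge 8 mm over the table, 3 mm side play.
- door_grip (a point): Mid top edge of the yellow door, over its centre of mass: in the door's frame x -100, y 0, z 140 mm; axes as the door's. Pinch here from above, across the 14 mm thickness (along y). The stand's cheeks reach only 40 mm above the table.
- blue_door: Blue-framed door of another cabinet, 115 mm high, else as the yellow one, in the other stand; its top is 123 mm above the table: carry the yellow door over it.
- cabinet: Grey drying cabinet, fixed. Origin: on the shared vertical axis of its two steel pins, at table height. z up, front to -y. Wooden sill: top at z 30 mm, y -30 to 30, x -35 to -190 mm. Box behind it from y 31 mm, 136 mm high. Yellow hinge post at x 40-54 mm, 134 mm high. Door home: axes parallel to these, origin on the pin axis at z 30 mm, lower edge on the sill.
- upper_pin (a point): Tip of the upper pin, 154 mm above the table; the lower tip is at 69 mm. Pins: 10 mm thick, 22 mm high, each on a bar 6 mm thick, 18 mm wide, from the post. Play in the knuckle 9 mm all round. The lower knuckle cannot pass the upper bar: bring the door in level from the front (-y), 25-60 mm above home (best 42), until the knuckles are over the pins; then lower straight.
There are look-alikes about, which are no part of the job. Leave any red look-alike of the yellow_door alone.

How it is judged:
On the way:
1. the yellow door, still held in the fingers, is down on the sill with its knuckles on the pins (horizontal distance between yellow_door and cabinet below 0.014 m and z of yellow_door in the frame of cabinet below 0.04 m and contact force between the fingers and yellow_door above 0.5 N), for 0.05 s.
At the end, for the whole second after the job is handed in: The yellow door hangs released and at rest on both pins: its knuckle axis within 14 mm of the pin axis, its lower edge within 6 mm of the sill, upright within 7 degrees and closed within 15 degrees of the cabinet's front (horizontal distance between yellow_door and cabinet below 0.014 m and z of yellow_door in the frame of cabinet between 0.024 and 0.036 m and angle between yellow_door's own z axis and vertical below 0.12 rad and angle between the x axis of yellow_door and the x axis of cabinet, either way round below 0.26 rad and linear speed of yellow_door below 0.02 m/s); the robot touches nothing.
It fails at once if the blue door is moved by more than 30 mm or tipped over (distance of blue_door from where it was at the start of the episode above 0.03 m or angle between blue_door's own z axis and vertical above 0.35 rad).
It also fails if it takes over 51 s, if anything falls off the work surface, if the arm or the gripper's body presses on something with over 40 N, if the wrist force passes 120 N, or if a joint passes its speed limit or range.

ROBOT

A 6-joint arm with a two-finger parallel gripper is mounted at the origin on the work surface. World frame = base frame: x ahead of the robot, y to its left, z up, the work surface at z = 0. Lengths are in m, angles in rad, forces in N, time in s.
With the tool pointing down it reaches from about 0.225 to 0.875 m from the base axis. Payload 3.4 kg.
Tool frame: the origin (TCP) lies on the centre line of the jaws, within the pads' length; the fingertips stand 14 mm ahead of it and the grasp point (between the pads) lies 5 mm behind it; z points along the fingers, y is the line along which they close (so a half turn about z gives the same grasp; the last joint's range is limited). The gripper opens to 85 mm and grips with 20 to 120 N. Pads are 22 mm wide; open, the fingers measure 114 mm over their backs; the gripper's body (76 mm by 85 mm) begins 54 mm behind the grasp point. The pads swing forward as they close: fully open they stand 13 mm farther back than shut.
Start: joints at [1.116, 0.276, 1.505, -0, 1.361, -0.121], TCP at [0.188, 0.543, 0.245] pointing down, gripper open.
Joint ranges: [-2.89, 2.89], [-0.75, 2.08], [0.22, 2.7], [-1.18, 4.32], [0.11, 2.71], [-2.7, 2.7]. Speed limits (rad/s): [2.57, 2.57, 3.14, 3.14, 3.14, 3.14].

INTERFACE

Orientations are given as a unit quaternion [w, x, y, z].
In Python, from rig import manip, eyes gives the robot as it stands.
- The arm moves only by the shell command python3 -m creep 'ROWS' [FORCE]. ROWS is JSON, a list of rows, each a list of 5 numbers: the opening, from 0 (shut) to 1 (fully open), then the shift along the tool's x, y, z normalised to -1 to 1, where 1 is 0.5 m, then the turn about the tool's z normalised to -1 to 1, where 1 is 360 degrees. In form: [[fingers, dx, dy, dz, spin], ...]. A call has 1 to 10 rows; each row is the pose to reach, as a shift and turn from the pose commanded when the call began, along the tool's axes at that moment, turning the shorter way round; what a row does not reach only later rows make up. A row lasts 1/10 s, in which the tool goes at most 50 mm and 8.59 degrees, less where a joint would pass 70% of its speed; a pose out of reach is approached as far as the arm can. A call with a number of a shift or a turn outside -1 to 1 is refused whole. A call with a gripper value outside its range is refused whole. The fingers move at their own pace and stop on an object; FORCE is the grip in N (left out, the last holds). Time passes only in rows, so rows that repeat a pose let the fingers close. It gives the time, the measured TCP pose, the force, the opening and the grip force at its end, in the units of the state.
- manip.get_state(): the state, without advancing time (a new reading comes with each control period).
- eyes.get_image(name): name is "side" or "top" or "wrist"; returns a dict with "frame" (420x560x3 uint8, red, green, blue), "fx", "fy", "cx", "cy" (pixels), "k1" (the pictures are not rectified: a ray, as slopes to the right and down, at radius r is drawn at 1 + k1 r^2 times it, then the intrinsics apply), "R" (3x3) and "t" (3): a world point X has camera coordinates R X + t. Camera axes: x right, y down, z forward; pixel columns grow to the right and rows downward; lengths in m; the calibration is good to about 2 mm. A picture is of the moment at which its call begins. There is no depth.
- manip.sign_off(): hands the job in; it is judged then, once.
Trained networks look in the newest picture that a camera, given by its name, has taken for a name from the list of things; names that differ only in an ending like _2 or _b are one class to them, and where a whole thing is asked for, a point or a joint stands for the part that bears it (a point fixed in the world has none). Each returns a list of dicts, best first, with "confidence" (0 to 1); they miss things now and then, are a little off and sometimes report something else, mostly with a low value. They report only what shows in the picture. A call takes as long as a camera call. They do not tell look-alikes from the thing itself.
- eyes.regions_of(camera, label): "mask" (420x560 bool, what is visible of it) and "bbox" ([left, top, right, bottom] in pixels, round what is visible of it).
- eyes.place_of(camera, label): "centre" ([column, row] in pixels: a listed point, or the origin of a listed thing).
The state is a dict: "clock": time; "qpos": joint angles; "qd": joint speeds; "effort": joint torques, N m; "position": TCP position; "ee_rot": TCP orientation; "contact_force": force on the tool from outside, world axes, zero at the start; "moment": the same for the moment, N m; "width": finger opening in m; "gripper_force": force on a finger pad.
Only numpy, scipy, OpenCV 4.12 (cv2) and the standard library are available. Lean on these libraries where they do the work, as an engineer would, in place of code of your own. Each camera call takes 0.05 s, during which the arm holds its last target. There are 200 camera calls.

## Working session

There is one attempt and no reset: what is moved stays moved. The work goes in short steps, Python scripts to look and compute and a shell command to move; the robot and the scene stay as the last step left them, time stands still between calls to the robot, and variables do not carry over. Pictures are saved under pics/ and viewed, at most 10 in all, crops included, and the job is handed in when it is done.

```bash
mkdir -p pics; ls; cat > h.py <<'E'
import numpy as np, cv2
from rig import manip, eyes
def K(c): return np.array([[c['fx'],0,c['cx']],[0,c['fy'],c['cy']],[0,0,1.]]), np.array([c['k1'],0,0,0,0.])
def proj(c,X):
    r,_=cv2.Rodrigues(np.array(c['R'])); k,d=K(c)
    return cv2.projectPoints(np.atleast_2d(np.array(X,float)),r,np.array(c['t'],float),k,d)[0][:,0]
def ray(c,px):
    k,d=K(c); u=cv2.undistortPoints(np.array([[px]],float),k,d)[0,0]
    R=np.array(c['R']);t=np.array(c['t']); return -R.T@t, R.T@np.array([u[0],u[1],1.])
def atz(c,px,z):
    o,v=ray(c,px); return o+v*(z-o[2])/v[2]
E
cat > a.py <<'E'
from h import *
for n in ("top","side"):
    c=eyes.get_image(n); cv2.imwrite(f"pics/{n}0.png",c['frame'][:,:,::-1])
    print(n,"cam at",-np.array(c['R']).T@np.array(c['t']))
    for l in ("yellow_door","door_grip","blue_door","cabinet","upper_pin"):
        for p in eyes.place_of(n,l): 
            z={"door_grip":.148,"upper_pin":.154,"cabinet":0}.get(l,.008)
            print(l,np.round(p['centre'],1),round(p['confidence'],2),np.round(atz(c,p['centre'],z),3))
s=manip.get_state(); print(s['clock'],s['position'],s['ee_rot'],s['width'])
E
python3 a.py
```

```text
pics
top cam at [0.36979793 0.00620912 1.3651757 ]
yellow_door [294.1 163.7] 0.68 [ 0.586 -0.028  0.008]
yellow_door [151.8 278.6] 0.63 [0.272 0.38  0.008]
door_grip [159.4 312.8] 0.87 [0.196 0.324 0.148]
door_grip [306.7 192.1] 0.75 [ 0.491 -0.054  0.148]
blue_door [390.7 148.5] 0.63 [ 0.624 -0.304  0.008]
cabinet [180.6 165.5] 0.81 [0.591 0.296 0.   ]
upper_pin [169.8 158.5] 0.92 [0.585 0.291 0.154]
side cam at [ 0.35921106 -0.82352693  0.8780254 ]
yellow_door [336.6 258.5] 0.7 [ 0.594 -0.033  0.008]
yellow_door [221.2 179.2] 0.56 [0.277 0.363 0.008]
door_grip [301.4 230.3] 0.71 [ 0.488 -0.059  0.148]
door_grip [191.2 155.4] 0.66 [0.199 0.303 0.148]
cabinet [316.7 185.6] 0.73 [0.595 0.308 0.   ]
upper_pin [317.2 150. ] 0.85 [0.585 0.288 0.154]
0.6 [0.18840965 0.54329146 0.24536889] [2.32257013e-05 1.66127771e-01 9.86104232e-01 7.77849675e-05] 0.08550206429309287
```

View pics/top0.png

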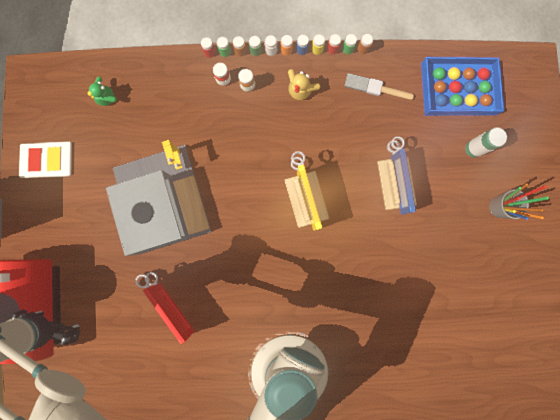

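View pics/side0.png

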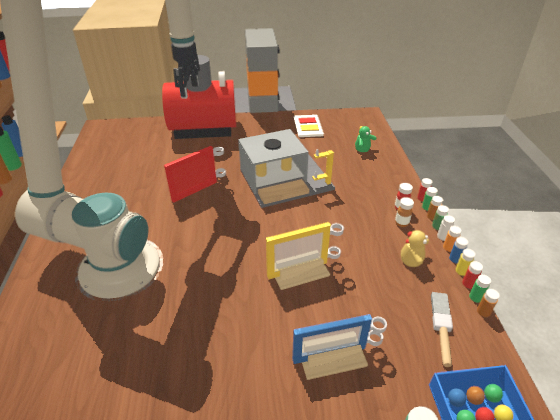

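The pictures show these candidates:
- Top view: a yellow-framed door in its stand at (308,195), a red look-alike at (170,310), the blue door at (403,180) and the cabinet at (160,205), its yellow post at (172,153).
- Side view: the yellow door is at (300,250), the red at (190,175) and the blue at (332,340).

I choose the yellow door at (308,195) and check it, with the cabinet, in a close crop.

```bash
cat > b.py <<'E'
from h import *
c=eyes.get_image("top"); f=c['frame']
cv2.imwrite("pics/crop.png",cv2.resize(f[130:262,100:340,::-1],None,fx=3.3,fy=3.3,interpolation=cv2.INTER_CUBIC))
hsv=cv2.cvtColor(f,cv2.COLOR_RGB2HSV)
m=cv2.inRange(hsv,(22,150,120),(35,255,255)); m[:,:280]=0;m[:,340:]=0;m[:150]=0;m[240:]=0
pts=cv2.findNonZero(m); r=cv2.minAreaRect(pts); print("door rect",r,len(pts))
for p in cv2.boxPoints(r): print(p,atz(c,p,.148).round(4))
g=[m_ for m_ in eyes.regions_of("top","cabinet")]
for q in g: print(q['bbox'],q['confidence'])
E
python3 b.py
```

```text
door rect ((308.41156005859375, 197.4576873779297), (65.3742446899414, 8.94132137298584), 73.92642211914062) 355
[295.06552 167.2862 ] [ 0.5546 -0.0264  0.148 ]
[303.65732 164.81061] [ 0.5604 -0.0483  0.148 ]
[321.7576  227.62918] [ 0.4005 -0.0892  0.148 ]
[313.1658  230.10477] [ 0.3948 -0.0675  0.148 ]
[107.6, 137.6, 211.3, 256.6] 0.84
[287.8, 150.8, 322.8, 230.7] 0.69
```

View pics/crop.png

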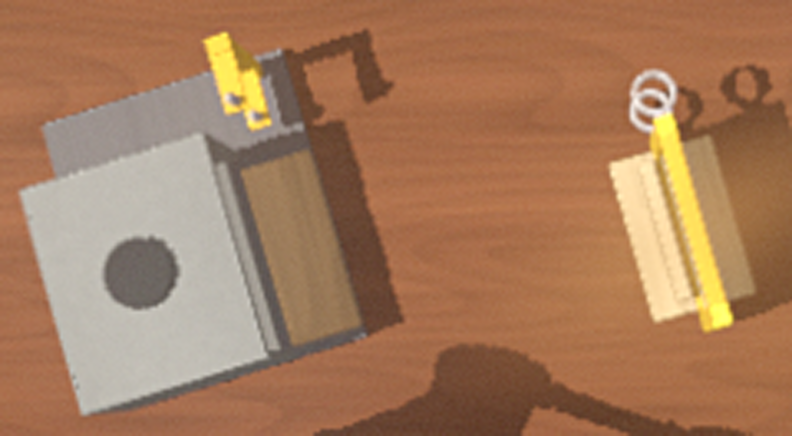

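The crop confirms the yellow-framed door, with two steel rings at about crop (653,95). It also shows the cabinet's two pins at crop (235,100) and (258,116), the sill corners at (307,150), (360,330), (242,170) and (288,347), and the box front edge from (205,135) to (268,357). Next I fit both poses using the given sizes.

```bash
cat > fit.py <<'E'
from h import *
from scipy.optimize import least_squares
c=eyes.get_image("top"); s=eyes.get_image("side")
def W(p,L): 
    a=p[2]; L=np.array(L)/1000.; return np.c_[p[0]+L[:,0]*np.cos(a)-L[:,1]*np.sin(a),p[1]+L[:,0]*np.sin(a)+L[:,1]*np.cos(a),L[:,2]]
cr=lambda P: np.array(P)/3.3+[100,130]-.35
def fit(obs,x0):
    fn=lambda p: np.concatenate([(proj(cam,W(p,L))-np.array(P)).ravel() for cam,L,P in obs])
    r=least_squares(fn,x0,loss='soft_l1'); print(r.x.round(4),np.degrees(r.x[2]).round(2)); print(r.fun.reshape(-1,2).round(1).tolist()); return r.x
L=[[0,0,154],[0,0,69],[-35,-30,30],[-190,-30,30],[-35,30,30],[-190,30,30]]
P=cr([[235,100],[258,116],[307,150],[360,330],[242,170],[288,347]])
print("cab top");fit([(c,L,P)],[.59,.29,.28])
print("cab both");fit([(c,L,P),(s,[[0,0,154],[0,0,0]],[[317.2,150],[316.7,185.6]])],[.59,.29,.28])
L=[[-22,0,148],[-190,0,148],[-100,0,148],[0,0,8],[0,0,127]]
P=np.vstack([cr([[664,120],[719,325]]),[[306.7,192.1],[294.1,163.7]],cr([[653,93]])])
print("door top");fit([(c,L,P)],[.59,-.03,.26])
print("door both");fit([(c,L,P),(s,[[-100,0,148],[0,0,8]],[[301.4,230.3],[336.6,258.5]])],[.59,-.03,.26])
E
python3 fit.py
```

```text
cab top
[0.583  0.2899 0.2464] 14.12
[[-0.6, -0.8], [-0.3, -0.4], [1.3, 0.6], [-0.6, -0.2], [0.3, 0.3], [0.4, 0.4]]
cab both
[0.5837 0.2899 0.2455] 14.07
[[-0.6, -1.0], [-0.4, -0.6], [1.2, 0.3], [-0.7, -0.4], [0.3, 0.1], [0.3, 0.2], [-0.4, -0.3], [-2.6, 3.5]]
door top
[ 0.5839 -0.0324  0.2426] 13.9
[[-1.4, -1.9], [-0.2, 0.0], [1.0, 1.6], [1.7, 0.7], [-0.6, -0.6]]
door both
[ 0.5852 -0.0331  0.2396] 13.73
[[-1.2, -2.5], [-0.1, -0.5], [1.2, 1.1], [2.0, 0.3], [-0.3, -1.1], [-0.3, -0.5], [-3.3, 0.2]]
```

```bash
cat > go.py <<'E'
import sys
from h import *
from scipy.spatial.transform import Rotation as Ro
s=manip.get_state(); w,x,y,z=s['ee_rot']; R=Ro.from_quat([x,y,z,w]).as_matrix()
t=np.array([float(v) for v in sys.argv[1:4]]); yaw=float(sys.argv[4]) # yaw of tool y, deg
d=R.T@(t-s['position']); a=np.degrees(np.arctan2(R[1,1],R[0,1]))
sp=-((yaw-a+180)%360-180)
print("pos",s['position'].round(4),"yaw",a.round(2),"tilt z",R[:,2].round(3),"q6",round(s['qpos'][5],3),"clock",s['clock'])
print("row shift",(d/.5).round(4),"spin",round(sp/360,4),"deg",round(sp,1))
E
python3 go.py .487 -.0565 .245 104
```

```text
pos [0.1884 0.5433 0.2454] yaw 70.87 tilt z [ 0.  0. -1.] q6 -0.121 clock 0.8
row shift [-9.573e-01 -9.377e-01  6.000e-04] spin -0.092 deg -33.1
```

```bash
R='[1,-0.957,-0.938,0,-0.092]'; python3 -m creep '[[1,-0.957,-0.938,0,-0.092],[1,-0.957,-0.938,0,-0.092],[1,-0.957,-0.938,0,-0.092],[1,-0.957,-0.938,0,-0.092],[1,-0.957,-0.938,0,-0.092],[1,-0.957,-0.938,0,-0.092],[1,-0.957,-0.938,0,-0.092],[1,-0.957,-0.938,0,-0.092],[1,-0.957,-0.938,0,-0.092],[1,-0.957,-0.938,0,-0.092]]'; python3 go.py .487 -.0565 .245 104
```

```text
clock: 1.8
position: [0.4059, 0.1059, 0.2458]
ee_rot: [0.001, -0.122, 0.993, 0.0]
contact_force: [0.7, 0.4, -0.5]
width: 0.0854
gripper_force: 0.0
pos [0.4059 0.1059 0.2458] yaw 103.99 tilt z [ 0.001  0.    -1.   ] q6 -1.726 clock 1.8
row shift [-0.0788 -0.3544  0.0016] spin -0.0 deg -0.0
```

```bash
python3 -m creep '[[1,-0.079,-0.3,0,0],[1,-0.079,-0.3,0,0],[1,-0.079,-0.3,0,0],[1,-0.079,-0.3,0,0],[1,-0.079,-0.3,0,0],[1,-0.079,-0.3,0,0]]'; python3 go.py .487 -.0565 .245 104
cat > w.py <<'E'
import sys
from h import *
n=sys.argv[1]; cam=sys.argv[2]
c=eyes.get_image(cam); cv2.imwrite(f"pics/{n}.png",c['frame'][:,:,::-1])
for l,z in (("yellow_door",.008),("door_grip",.148),("upper_pin",.154)):
    for p in eyes.place_of(cam,l): print(l,np.round(p['centre'],1),round(p['confidence'],2),np.round(atz(c,p['centre'],z),4))
hsv=cv2.cvtColor(c['frame'],cv2.COLOR_RGB2HSV); m=cv2.inRange(hsv,(22,130,100),(35,255,255))
m=(cv2.connectedComponentsWithStats(m)); i=1+m[2][1:,4].argmax(); q=cv2.findNonZero((m[1]==i).astype('uint8')); r=cv2.minAreaRect(q); print(r)
for p in cv2.boxPoints(r): print(p,atz(c,p,.148).round(4))
E
python3 w.py wrist1 wrist
```

```text
clock: 2.4
position: [0.4791, -0.0273, 0.2452]
ee_rot: [-0.0, -0.122, 0.993, 0.001]
contact_force: [0.1, 0.7, 0.5]
width: 0.0855
gripper_force: 0.0
pos [ 0.4791 -0.0273  0.2452] yaw 104.0 tilt z [-0.001  0.001 -1.   ] q6 -2.018 clock 2.4
row shift [-0.0011 -0.0604  0.0003] spin 0.0 deg 0.0
yellow_door [251.3 260.1] 0.72 [ 0.5852 -0.0372  0.008 ]
door_grip [235.7 210. ] 0.58 [ 0.4822 -0.0595  0.148 ]
((229.2254638671875, 142.18585205078125), (132.00572204589844, 20.154870986938477), 87.51044464111328)
[216.29056   76.683014] [ 0.3996 -0.0892  0.148 ]
[236.42639   75.807556] [ 0.3961 -0.0771  0.148 ]
[242.16037 207.68869] [ 0.4794 -0.0554  0.148 ]
[222.02454 208.56415] [ 0.4834 -0.0689  0.148 ]
```

View pics/wrist1.png

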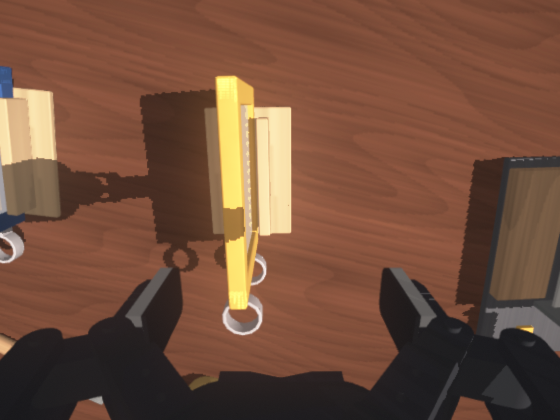

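The wrist view shows the door's top edge running from (228,80) to (238,304), with its knuckle rings at (243,315) and (252,269). The blue door is at far left and the sill at right.

```bash
python3 - <<'E'
from h import *
c=eyes.get_image("wrist")
a=atz(c,(228.5,79),.148);b=atz(c,(238,304.5),.148);k=atz(c,(243,315),.127)
d=b-a;L=np.linalg.norm(d);print(a,b,k,L,np.degrees(np.arctan2(d[1],d[0])))
print("grip",b-d/L*.078, "from ring",k-d/L*.1)
E
python3 go.py .4865 -.0575 .135 104
```

```text
[ 0.3995704  -0.08133358  0.148     ] [ 0.55640771 -0.04190872  0.148     ] [ 0.57927852 -0.03535104  0.127     ] 0.16171661417684616 14.110326175384243
grip [ 0.48076112 -0.06092432  0.148     ] from ring [ 0.48229571 -0.05973002  0.127     ]
pos [ 0.4794 -0.027   0.2456] yaw 104.11 tilt z [ 0.  0. -1.] q6 -2.019 clock 2.65
row shift [ 0.0013 -0.0627  0.2211] spin 0.0003 deg 0.1
```

```bash
python3 -m creep '[[1,0.006,-0.063,0,0],[1,0.006,-0.063,0,0],[1,0.006,-0.063,0.08,0],[1,0.006,-0.063,0.14,0],[1,0.006,-0.063,0.2,0],[1,0.006,-0.063,0.221,0],[1,0.006,-0.063,0.221,0],[1,0.006,-0.063,0.221,0]]'; python3 go.py .484 -.0585 .135 104; python3 w.py wrist2 wrist
```

```text
clock: 3.45
position: [0.4855, -0.0593, 0.1359]
ee_rot: [0.001, -0.122, 0.993, -0.0]
contact_force: [-0.3, 0.3, 0.2]
width: 0.0853
gripper_force: 0.0
pos [ 0.4855 -0.0593  0.1359] yaw 104.02 tilt z [ 0.002 -0.    -1.   ] q6 -2.08 clock 3.45
row shift [0.0025 0.0023 0.0018] spin 0.0001 deg 0.0
door_grip [279.4 300.4] 0.67 [ 0.4843 -0.0609  0.148 ]
((276.5, 162.5), (219.0, 39.0), 90.0)
[257.  53.] [ 0.3992 -0.0893  0.148 ]
[296.  53.] [ 0.3962 -0.0773  0.148 ]
[296. 272.] [ 0.4707 -0.0578  0.148 ]
[257. 272.] [ 0.4743 -0.0722  0.148 ]
```

View pics/wrist2.png

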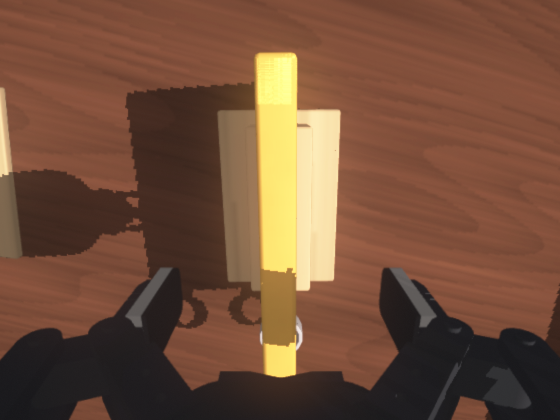

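The door edge runs straight down column 278, midway between the jaws (170 to 390), so the grasp is aligned. I close.

```bash
python3 -m creep '[[0,0,0,0,0],[0,0,0,0,0],[0,0,0,0,0],[0,0,0,0,0],[0,0,0,0,0],[0,0,0,0,0],[0,0,0,0,0],[0,0,0,0,0],[0,0,0,0,0],[0,0,0,0,0]]' 70; python3 go.py .484 -.0585 .135 104
```

```text
clock: 4.65
position: [0.485, -0.0596, 0.135]
ee_rot: [0.0, -0.122, 0.993, -0.0]
contact_force: [0.4, -0.2, 1.8]
width: 0.013
gripper_force: 69.0
pos [ 0.485  -0.0596  0.135 ] yaw 104.0 tilt z [ 0.001 -0.    -1.   ] q6 -2.08 clock 4.65
row shift [ 0.0013  0.0026 -0.    ] spin -0.0 deg -0.0
```

```bash
python3 -m creep '[[0,0,0,-0.03,0],[0,0,0,-0.07,0],[0,0,0,-0.11,0],[0,0,0,-0.128,0],[0,-0.03,0.06,-0.128,0],[0,-0.06,0.14,-0.128,0],[0,-0.1,0.22,-0.128,0],[0,-0.13,0.3,-0.128,0],[0,-0.16,0.36,-0.128,0],[0,-0.16,0.392,-0.128,0]]'; python3 -m creep '[[0,0,0,0,0],[0,0,0,0,0],[0,0,0,0,0]]'; cat > st.py <<'E'
from h import *
import sys
n=sys.argv[1]
c=eyes.get_image("top"); f=c['frame']; t=eyes.place_of("top","upper_pin"); y=eyes.place_of("top","yellow_door"); g=eyes.place_of("top","door_grip")
s=eyes.get_image("side")
for k,v in (("pin",t),("door",y),("grip",g),("Spin",eyes.place_of("side","upper_pin")),("Sdoor",eyes.place_of("side","yellow_door"))):
    print(k,[(np.round(p['centre'],1).tolist(),round(p['confidence'],2)) for p in v])
A=cv2.resize(f[110:250,110:270,::-1],(640,560),interpolation=cv2.INTER_CUBIC)
cv2.imwrite(f"pics/{n}.png",A)
B=cv2.resize(s['frame'][110:230,230:370,::-1],(700,600),interpolation=cv2.INTER_CUBIC); cv2.imwrite(f"pics/{n}_s.png",B)
E
python3 st.py st1;python3 go.py .515 .15 .199 104
```

```text
clock: 5.65
position: [0.5151, 0.1529, 0.1976]
ee_rot: [-0.0, -0.123, 0.992, 0.001]
contact_force: [1.2, -0.4, -4.0]
width: 0.0129
gripper_force: 69.1
clock: 5.95
position: [0.5144, 0.1488, 0.1985]
ee_rot: [-0.001, -0.121, 0.993, -0.0]
contact_force: [-1.3, 0.4, -3.6]
width: 0.0128
gripper_force: 69.1
pin [([167.3, 161.0], 0.74)]
door [([152.8, 279.0], 0.57)]
grip [([162.0, 313.5], 0.76)]
Spin [([319.3, 149.9], 0.77)]
Sdoor [([222.9, 179.6], 0.76), ([332.4, 195.4], 0.59)]
pos [0.515  0.1495 0.1989] yaw 103.94 tilt z [ 0.  0. -1.] q6 -1.661 clock 6.3
row shift [-0.0003  0.0009 -0.0001] spin -0.0002 deg -0.1
```

View pics/st1.png

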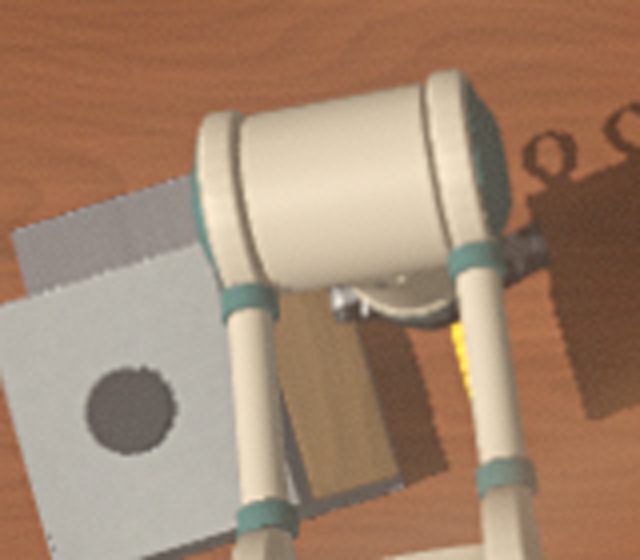

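The arm hides the pins and knuckles from the top camera, so I use the side view.

View pics/st1_s.png

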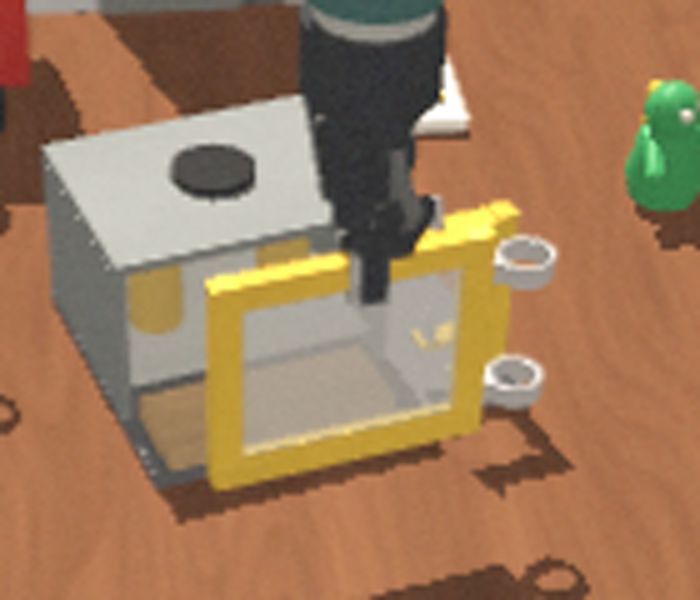

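The side crop shows the door upright and level in the fingers, with ring tops centred at crop (525,252) and (514,374). I measure these in the same camera that saw the pins at the start.

```bash
python3 - <<'E'
from h import *
c=eyes.get_image("side")
for px,z in (((335,160.4),.1908),((332.8,184.8),.1058)): print("ring",atz(c,px,z).round(4))
for px in ((317.2,150),(319.3,149.9)): print("pin",atz(c,px,.154).round(4))
print("pred pins px",proj(c,[[.5833,.29,.154],[.5833,.29,.069]]))
im=cv2.imread("pics/side0.png")[135:205,285:355]; cv2.imwrite("pics/pin.png",cv2.resize(im,(595,595),interpolation=cv2.INTER_CUBIC))
E
```

```text
ring [0.6148 0.1734 0.1908]
ring [0.615  0.1709 0.1058]
pin [0.5847 0.288  0.154 ]
pin [0.5913 0.2879 0.154 ]
pred pins px [[316.64174417 149.66602579]
 [315.14996834 172.10355753]]
```

View pics/pin.png

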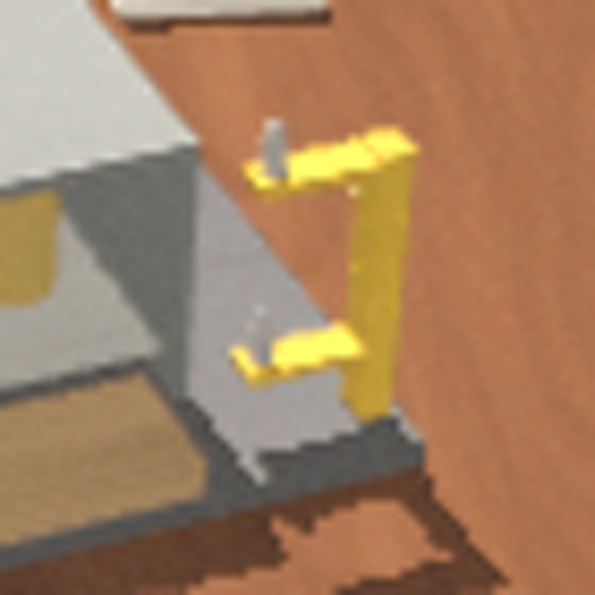

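The pin tips are at side pixels (317.2,149.6) and (315.7,171.4), which match the fit. The pin axis is about (0.5845, 0.2895). I go in level along +y by 0.12 m, then check.

```bash
python3 go.py .4852 .2652 .199 104; python3 -m creep '[[0,0,0.04,0,0],[0,0,0.08,0,0],[0,0,0.12,0,0],[0,0,0.15,0,0],[0,0,0.18,0,0],[0,0.001,0.21,0,0],[0,0.001,0.23,0,0],[0,0.001,0.238,0,0],[0,0.001,0.238,0,0],[0,0.001,0.238,0,0]]';python3 go.py .4852 .2652 .199 104; python3 st.py st2
```

```text
pos [0.5149 0.1497 0.1989] yaw 103.96 tilt z [ 0.  0. -1.] q6 -1.661 clock 6.35
row shift [ 2.000e-03  2.386e-01 -1.000e-04] spin -0.0001 deg -0.0
clock: 7.35
position: [0.4857, 0.265, 0.1988]
ee_rot: [0.0, -0.122, 0.993, -0.0]
contact_force: [-0.1, -0.3, -2.9]
width: 0.0128
gripper_force: 69.2
pos [0.4857 0.265  0.1988] yaw 104.0 tilt z [ 0.    -0.001 -1.   ] q6 -1.441 clock 7.35
row shift [ 0.0009  0.0006 -0.0004] spin -0.0 deg -0.0
pin []
door [([172.6, 163.4], 0.85)]
grip [([177.6, 193.4], 0.58)]
Spin [([318.4, 149.1], 0.77)]
Sdoor [([318.4, 172.8], 0.9), ([221.5, 180.9], 0.9), ([318.5, 153.0], 0.32)]
```

View pics/st2_s.png

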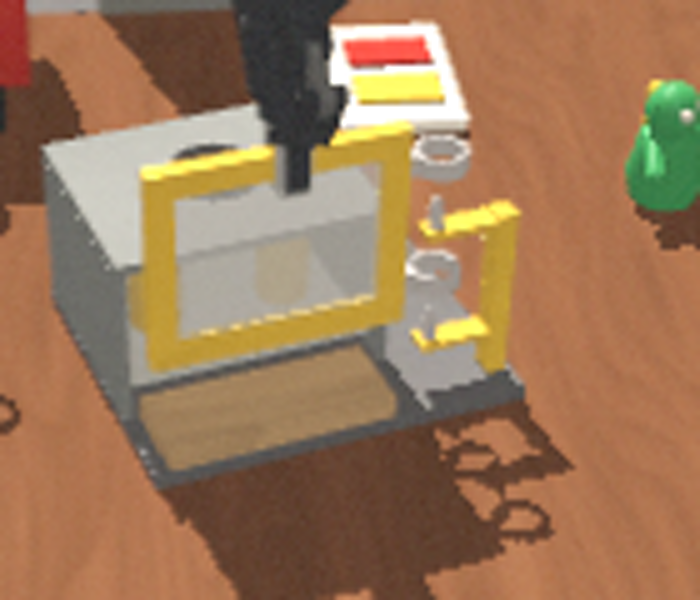

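The rings at crop (442,151) and (433,265) stand over the pins at (436,200) and (428,310).

```bash
python3 - <<'E'
from h import *
c=eyes.get_image("side")
for n,px,z in (("ringU",(318.4,140.2),.1908),("ringL",(316.6,163),.1058),("pinU",(317.2,149.7),.154),("pinL",(315.6,171.8),.069)): print(n,atz(c,px,z).round(4))
t=eyes.get_image("top")
print("top: door net",atz(t,(172.6,163.4),.072).round(4))
E
```

```text
ringU [0.5858 0.285  0.1908]
ringL [0.5855 0.2876 0.1058]
pinU [0.585  0.2897 0.154 ]
pinL [0.585  0.2915 0.069 ]
top: door net [0.5857 0.3026 0.072 ]
```

Ring to pin is within about 4 mm, against 9 mm of play. I shift 2.5 mm along +y and lower straight down.

```bash
python3 -m creep '[[0,0,0.005,0,0],[0,0,0.005,0.01,0],[0,0,0.005,0.02,0],[0,0,0.005,0.03,0],[0,0,0.005,0.04,0],[0,0,0.005,0.05,0],[0,0,0.005,0.06,0],[0,0,0.005,0.07,0],[0,0,0.005,0.076,0],[0,0,0.005,0.076,0]]'; python3 -m creep '[[0,0,0,0.003,0],[0,0,0,0.006,0],[0,0,0,0.008,0],[0,0,0,0.009,0],[0,0,0,0.009,0],[0,0,0,0.009,0]]'; python3 go.py .4852 .2676 .157 104; python3 st.py st3
```

```text
clock: 8.8
position: [0.4847, 0.2677, 0.1603]
ee_rot: [-0.0, -0.122, 0.993, -0.0]
contact_force: [0.1, -0.4, -2.5]
width: 0.0125
gripper_force: 69.2
clock: 9.4
position: [0.4852, 0.2679, 0.157]
ee_rot: [0.0, -0.122, 0.993, 0.0]
contact_force: [-1.9, -0.5, 3.3]
width: 0.0131
gripper_force: 69.9
pos [0.4852 0.2679 0.157 ] yaw 104.0 tilt z [ 0.001  0.    -1.   ] q6 -1.436 clock 9.4
row shift [ 0.0001 -0.0006  0.    ] spin -0.0 deg -0.0
pin [([169.1, 160.6], 0.97)]
door [([174.7, 164.6], 0.86)]
grip [([175.0, 193.2], 0.65)]
Spin [([316.6, 146.5], 0.71), ([314.1, 188.5], 0.65)]
Sdoor [([221.8, 181.1], 0.66), ([316.2, 181.3], 0.65)]
```

The vertical force went from -2.5 to +3.3 N, so the door rests on the sill at the expected height (TCP 0.157). I check the picture before releasing.

View pics/st3_s.png

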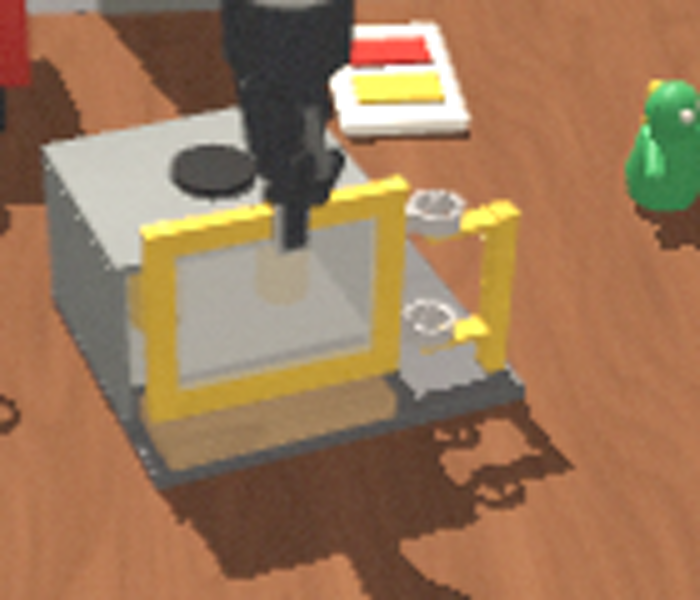

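Both rings, at crop (437,208) and (430,316), surround the pins, and the door stands on the sill, closed. I release and back straight up.

```bash
python3 -m creep '[[0.5,0,0,0,0],[0.5,0,0,0,0],[0.5,0,0,0,0],[0.5,0,0,0,0],[0.5,0,0,0,0],[0.5,0,0,0,0]]' && python3 -m creep '[[0.5,0,0,-0.02,0],[0.5,0,0,-0.06,0],[0.5,0,0,-0.12,0],[0.5,0,0,-0.2,0],[0.5,0,0,-0.26,0],[0.5,0,0,-0.26,0],[0.5,0,0,-0.26,0],[0.5,0,0,-0.26,0]]'; python3 st.py st4; python3 - <<'E'
from h import *
a=cv2.imread("pics/st3_s.png").astype(int);b=cv2.imread("pics/st4_s.png").astype(int)
print("diff below 340:",(abs(a-b).max(2)>60)[260:,:].sum(), "ring area:",(abs(a-b).max(2)>60)[185:340,405:520].sum())
E
```

```text
clock: 10.35
position: [0.485, 0.2678, 0.1562]
ee_rot: [-0.0, -0.122, 0.993, 0.0]
contact_force: [0.0, -0.0, 0.7]
width: 0.0423
gripper_force: 0.0
clock: 11.15
position: [0.4843, 0.2675, 0.2855]
ee_rot: [-0.001, -0.122, 0.993, -0.0]
contact_force: [0.2, 0.8, -0.1]
width: 0.0426
gripper_force: 0.0
pin [([170.2, 159.1], 0.71)]
door [([176.5, 165.8], 0.95), ([155.9, 278.2], 0.57)]
grip [([175.4, 193.8], 0.74)]
Spin [([316.5, 150.7], 0.59)]
Sdoor [([317.1, 182.1], 0.86), ([222.4, 177.1], 0.58)]
diff below 340: 3116 ring area: 0
```

```bash
python3 - <<'E'
from h import *
M=[]
for n in ("st3_s","st4_s"):
    h=cv2.cvtColor(cv2.imread(f"pics/{n}.png"),cv2.COLOR_BGR2HSV); m=cv2.inRange(h,(20,180,110),(32,255,255)); m[:,415:]=0; M.append(m)
    print(n,[v for v in cv2.boundingRect(m)],(m>0).sum())
c=eyes.get_image("side")
now=cv2.resize(c['frame'][110:230,230:370,::-1],(700,600),interpolation=cv2.INTER_CUBIC)
print("frames settled diff",(abs(now.astype(int)-cv2.imread("pics/st4_s.png").astype(int)).max(2)>60).sum())
print("xor",(M[0]!=M[1]).sum(),manip.get_state()['clock'])
E
```

```text
st3_s [146, 99, 260, 318] 11982
st4_s [146, 99, 260, 318] 12651
frames settled diff 0
xor 3927 11.55
```

```bash
python3 - <<'E'
import cv2
a,b=[cv2.Canny(cv2.imread(f"pics/{n}.png",0),60,150) for n in ("st3_s","st4_s")]
a,b=[cv2.GaussianBlur(e,(5,5),0) for e in (a,b)]
for n,(x,y,w,h) in {"left top":(130,215,70,60),"left bottom":(130,370,80,70),"right bottom":(350,330,70,70),"right top":(360,170,110,70)}.items():
    r=cv2.matchTemplate(b[y-15:y+h+15,x-15:x+w+15],a[y:y+h,x:x+w],cv2.TM_CCOEFF_NORMED); _,v,_,l=cv2.minMaxLoc(r); print(n,round(v,2),(l[0]-15,l[1]-15),"px (x5)")
E
```

```text
left top 0.89 (1, 0) px (x5)
left bottom 1.0 (-15, -15) px (x5)
right bottom 0.79 (0, 0) px (x5)
right top 0.93 (0, 0) px (x5)
```

The door did not move on release: three corners shift by 0 to 0.2 px (the fourth gave no usable match), the ring area is unchanged, and the gripper is clear. I hand in.

```bash
python3 -c "
from rig import manip
print(manip.sign_off())"
```

```text
the job is handed in; nothing more can be done
None
```

The yellow door hangs closed on both pins, stands on the sill and is released. The blue door was never touched, and I handed the job in at about 11.6 s; no verdict came back.

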